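Push the press carriage home and shut the guard gate

TASK

Get the bench press ready for a stroke: push the carriage, with the piston standing on it, fully home under the ram with your fingertips, and then push the guard gate fully shut. Only push: do not touch the piston itself, which must stay standing in its seat, and leave the other things on the bench where they are.

Things in the scene. Friction and masses are not known exactly. Their poses are not given: they have to be found in the camera images.
- press: bench press, fixed. Origin: on the bench below the ram's axis; x points into the press, y left as seen by the operator, z up. Sizes in mm: base x -120..100, y +-150, 20 high; columns at y +-128 (40 wide, x +-25) carry a crosshead (x +-40, y +-150) with underside at z 270; ram foot diameter 52 at z 145. The lever handle at y -177 rises from z 315 to 517 and is not needed
- carriage (a joint): press carriage, a steel plate sliding along the press's x on the base. 0 = fully home under the ram (at its stop), positive = drawn out towards the operator (-x of the press), in m; starts at 0.100, stays where left; pushing takes about 3 to 6 N
- carriage_lip (a point): centre of the outer face (facing -x of the press) of the carriage's upright front lip, 55 mm above the bench; lip 90 wide (along y), 10 thick, from 20 to 70 above the bench. It travels with the carriage; when home it is 90 in front of the ram's axis. Axes as the press's
- carriage_seat (a point): middle of the round seat on the carriage, on the plate's upper face, 32 above the bench; a 5 high rim of inner diameter 60 surrounds it. Straight below the ram when the carriage is home. Axes as the press's
- piston: chrome caliper piston, a cylinder of diameter 54 and height 55, standing loose in the carriage's seat and riding with it. Origin: centre of its underside
- gate (a joint): guard gate: upright flat panel on a vertical hinge at the press's left front corner. 0 = fully shut (across the front, along the press's y, at its stop), positive = open, in rad; starts at 1.55 (pointing at the operator) to 2.0 (farther left). Seen from above it turns counter-clockwise to shut. Stays where left; pushing 130 mm from the hinge takes about 1 to 3 N
- gate_hinge (a point): on the gate's vertical hinge axis, 90 mm above the bench, at x -105, y 105 of the press. Barrel radius 12; the post rises to 150 above the bench. The point turns with the gate: the panel runs along its -y; its -x side is the outer face, pushed on to shut the gate (facing the operator when shut)
- gate_edge (a point): middle of the gate's free edge, 190 mm from the hinge axis, 90 above the bench. The panel is 8 thick (11 at its two rails), centred on the line from hinge to here, spans 10 to 190 from the axis and 45 to 135 above the bench. Axes as gate_hinge's
- retaining_ring: flat steel retaining ring lying flat, outer diameter 64, hole 50, 6 thick (mm); a bystander, on the bench near the front of the press, in front of or beside the carriage, possibly below the gate's sweep. Origin: centre of its underside
- seal_ring: polymer seal ring lying flat, outer diameter 60, hole 46, 7 thick (mm); a bystander, on the bench near the front of the press, in front of or beside the carriage, possibly below the gate's sweep. Origin: centre of its underside
- union: brass pipe union standing upright, 30 across, 34 high (mm); a bystander, on the bench near the front of the press, in front of or beside the carriage, possibly below the gate's sweep. Origin: centre of its underside
- wrench: steel wrench lying flat, 170 long (along its x) (mm), off to the side; a bystander. Origin: underside, near mid-length
- can: upright closed can, diameter 60, 160 high (mm); a bystander, off to the side. Origin: centre of its underside
- caliper: caliper casting, about 120 x 130 x 70 high (mm); a bystander, off to the side. Origin: centre of its underside

How it is judged:
On the way, in this order (a step that is already met when the one before it is completed fails the run):
1. the carriage is fully home with the piston standing in its seat (value of joint carriage below 0.004 m and horizontal distance between piston and carriage_seat below 0.008 m and angle between piston's own z axis and vertical below 0.1 rad and z of piston in the frame of carriage_seat below 0.005 m), for 0.2 s.
2. then the guard gate is fully shut (value of joint gate below 0.06 rad), for 0.2 s.
At the end, for the whole second after the job is handed in: The carriage is home within 4 mm, the gate shut within 0.06 rad, and the piston stands at rest and upright in its seat, within 10 mm of the ram's axis (all of step 1 and value of joint gate below 0.06 rad and horizontal distance between piston and press below 0.01 m and linear speed of piston below 0.02 m/s); the robot touches nothing.
It fails at once if the gripper touched the piston (contact force between any of the fingers, the arm and piston above 1 N).
It fails at once if the piston was lifted or tipped out of its seat (z of piston in the frame of carriage_seat above 0.01 m or angle between piston's own z axis and vertical above 0.3 rad).
It fails at once if the gate was swung into the way while the carriage was still out (value of joint gate below 0.8 rad and value of joint carriage above 0.03 m).
It fails at once if another thing on the bench was moved by more than 20 mm (distance of any of retaining_ring, seal_ring, union, wrench, can, caliper from where it was at the start of the episode above 0.02 m).
It also fails if it takes over 58 s, if anything falls off the work surface, if the arm or the gripper's body presses on something with over 40 N, if the wrist force passes 120 N, or if a joint passes its speed limit or range.

ROBOT

A 7-joint arm with a two-finger parallel gripper is mounted at the origin on the work surface. World frame = base frame: x ahead of the robot, y to its left, z up, the work surface at z = 0. Lengths are in m, angles in rad, forces in N, time in s.
With the tool pointing down it reaches from about 0.4 to 0.9 m from the base axis. Payload 5.5 kg.
Tool frame: the origin (TCP) lies midway between the tips of the shut fingers; the grasp point (between the pads) lies 19 mm behind it (env.grip_depth is the z of the grasp point in the tool frame, in m); z points along the fingers, y is the line along which they close (so a half turn about z gives the same grasp; the last joint's range is limited). The gripper opens to 85 mm and grips with 20 to 120 N. Pads are 22 mm wide; open, the fingers measure 114 mm over their backs; the gripper's body (76 mm by 85 mm) begins 54 mm behind the grasp point. The pads swing forward as they close: fully open they stand 13 mm farther back than shut.
Start: joints at [-0.889, 0.501, -0.427, 1.55, 0.221, 1.138, -0.21], TCP at [0.264, 0.594, 0.21] pointing down, gripper open.
Joint ranges: [-2.88, 2.88], [-0.31, 2.03], [-1.54, 1.56], [0.2, 2.42], [-1.41, 4.55], [0.19, 2.02], [-2.57, 2.57]. Speed limits (rad/s): [2.57, 2.57, 3.14, 3.14, 3.14, 3.14, 3.14].

INTERFACE

Orientations are given as [roll, pitch, yaw] about the fixed x, y, z axes, in that order (R = Rz(yaw) Ry(pitch) Rx(roll)).
In Python, from station import env gives the robot as it stands.
- The arm moves only by the tool servo_tool, never from a script. Its argument "moves" is text: rows parted by semicolons, each of 4 numbers parted by spaces: the shift along the world's x, y, z in mm, then the turn about the world's z in rad. A call has 1 to 20 rows; each row is the pose to reach, as a shift and turn from the pose commanded when the call began; what a row does not reach only later rows make up. A row lasts 1/10 s, in which the tool goes at most 50 mm and 8.59 degrees, less where a joint would pass 70% of its speed; a pose out of reach is approached as far as the arm can. A call with a gripper value outside its range is refused whole. "gripper" is the opening, from 0 (shut) to 1 (fully open), set as the call begins (left out, the last holds). The fingers move at their own pace and stop on an object; "newtons" is the grip in N (left out, the last holds). Time passes only in rows, so rows that repeat a pose let the fingers close. It gives the time, the measured TCP pose, the force, the opening and the grip force at its end, in the units of the state.
- env.observe(): the state, without advancing time (a new reading comes with each control period).
- env.read_camera(name): name is "side" or "top" or "wrist"; returns a dict with "pixels" (420x560x3 uint8, red, green, blue), "z_map" (420x560 float32, m along the optical axis (not along the pixel's ray), 0 where there is no reading), "fx", "fy", "cx", "cy" (pixels), "rvec" (rotation vector, rad) and "tvec" (3), from world to camera coordinates, as OpenCV has them. Camera axes: x right, y down, z forward; pixel columns grow to the right and rows downward; lengths in m; the calibration is good to about 2 mm. A picture is of the moment at which its call begins.
- env.job_done(): hands the job in; it is judged then, once.
Trained networks look in a picture, given as the dict that the camera call returned (one of the last four; its "shot" number tells which), for a name from the list of things; names that differ only in an ending like _2 or _b are one class to them, and where a whole thing is asked for, a point or a joint stands for the part that bears it (a point fixed in the world has none). Each returns a list of dicts, best first, with "confidence" (0 to 1); they miss things now and then, are a little off and sometimes report something else, mostly with a low value. They report only what shows in the picture. A call takes as long as a camera call.
- env.search_frame(picture, query): "point" ([x, y, z] in m, in world coordinates, good to about 4 mm: the middle of the surface that is visible of it).
- env.outline_of(picture, query): "region" (420x560 bool, what is visible of it).
The state is a dict: "time_s": time; "joint_pos": joint angles; "joint_velocities": joint speeds; "effort": joint torques, N m; "tool_pos": TCP position; "tcp_rot": TCP orientation; "wrist_force": force on the tool from outside, world axes, zero at the start; "torque": the same for the moment, N m; "grip_width": finger opening in m; "gripper_force": force on a finger pad.
Only numpy, scipy, OpenCV 4.12 (cv2) and the standard library are available. Lean on these libraries where they do the work, as an engineer would, in place of code of your own. Each camera call takes 0.05 s, during which the arm holds its last target. There are 200 camera calls.

## Working session

There is one attempt and no reset: what is moved stays moved. The work goes in short steps, Python scripts to look and compute and a tool call to move; the robot and the scene stay as the last step left them, time stands still between calls to the robot, and variables do not carry over. Pictures are saved under pics/ and viewed, at most 10 in all, crops included, and the job is handed in when it is done.

Besides the shell and the picture viewer there is one more tool, called after "Request:" as a command line: name --argument value ..., lists and objects as JSON in quotes. servo_tool: Moves the arm, as the interface text tells. Its arguments: {"type":"object","properties":{"moves":{"type":"string"},"gripper":{"type":"number"},"newtons":{"type":"number"}},"required":["moves"]}

```bash
mkdir -p pics; cat > h.py <<'E'
import numpy as np,cv2
from station import env
def cam(n,save=None):
    p=env.read_camera(n)
    if save: cv2.imwrite('pics/'+save,cv2.cvtColor(p['pixels'],cv2.COLOR_RGB2BGR))
    return p
def cloud(p,mask=None):
    z=p['z_map']; m=z>0
    if mask is not None: m=m&mask
    v,u=np.nonzero(m); d=z[v,u]
    c=np.c_[(u-p['cx'])/p['fx']*d,(v-p['cy'])/p['fy']*d,d]
    R=cv2.Rodrigues(np.array(p['rvec'],float))[0]
    return (c-np.array(p['tvec']).ravel())@R, np.c_[u,v]
E
python3 - <<'E'
from h import *
print(env.observe()['time_s'])
for n in ['top','side']:
    p=cam(n,n+'0.png')
    for q in ['press','carriage','carriage_lip','carriage_seat','piston','gate','gate_hinge','gate_edge','retaining_ring','seal_ring','union','wrench','can','caliper']:
        r=env.search_frame(p,q)
        print(n,q,[(np.round(a['point'],3).tolist(),round(a['confidence'],2)) for a in r[:2]])
E
```

```text
0.0
top press [([0.722, 0.012, 0.284], 0.96)]
top carriage [([0.62, 0.03, 0.03], 0.57)]
top carriage_lip [([0.615, 0.027, 0.031], 0.66)]
top carriage_seat [([0.616, 0.026, 0.033], 0.64)]
top piston [([0.644, 0.023, 0.08], 0.64)]
top gate [([0.567, 0.153, 0.128], 0.59)]
top gate_hinge [([0.567, 0.146, 0.134], 0.84)]
top gate_edge []
top retaining_ring []
top seal_ring [([0.601, 0.131, 0.003], 0.57), ([0.646, 0.021, 0.079], 0.52)]
top union []
top wrench [([0.433, -0.352, 0.01], 0.66)]
top can [([0.63, 0.467, 0.15], 0.87)]
top caliper [([0.668, -0.412, 0.052], 0.79), ([0.604, 0.127, 0.008], 0.7)]
side press [([0.713, -0.018, 0.13], 0.64)]
side carriage [([0.587, 0.009, 0.037], 0.69), ([0.539, -0.079, 0.003], 0.66)]
side carriage_lip [([0.59, 0.003, 0.037], 0.83)]
side carriage_seat [([0.589, 0.007, 0.034], 0.64), ([0.623, 0.459, 0.092], 0.54)]
side piston [([0.642, 0.009, 0.072], 0.71)]
side gate [([0.562, 0.143, 0.093], 0.71)]
side gate_hinge [([0.565, 0.148, 0.097], 0.74)]
side gate_edge [([0.564, 0.147, 0.096], 0.9)]
side retaining_ring []
side seal_ring [([0.585, 0.01, 0.032], 0.75)]
side union [([0.446, -0.051, 0.026], 0.7)]
side wrench [([0.43, -0.354, 0.01], 0.89), ([0.537, -0.079, 0.006], 0.73)]
side can []
side caliper [([0.648, -0.441, 0.049], 0.64)]
```

View pics/top0.png

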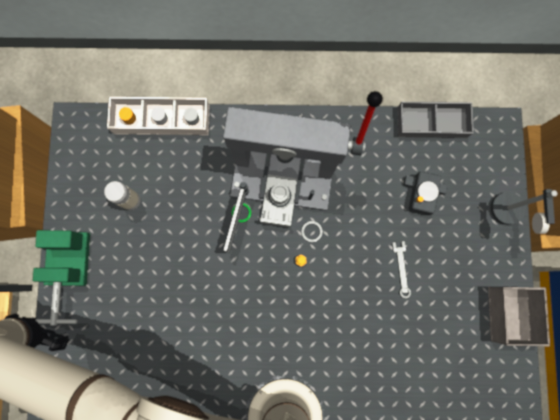

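View pics/side0.png

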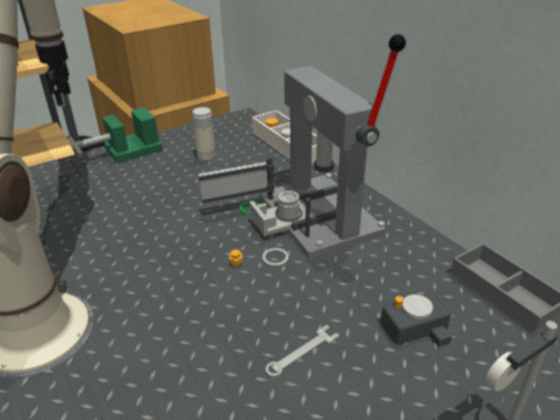

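The top view shows the press at (285,150), turned slightly, with the carriage lip at (276,222). The gate runs from the hinge at (243,185) to its edge at (227,248), and the green seal ring is under it at (242,213). The retaining ring is at (312,231) and the union at (301,260). The side view agrees. Next I'll fit the press's pose.

```bash
python3 - <<'E'
from h import *
P={n:cam(n) for n in ['top','side']}
t,_=cloud(P['top'])
def rect(X,l):
    r=cv2.minAreaRect((X[:,:2]*1000).astype(np.float32)); print(l,len(X),np.round(r[0],1),np.round(r[1],1),round(r[2],1),np.round(np.median(X[:,2]),4))
    print(np.round(cv2.boxPoints(r)).tolist())
reg=lambda X,x0,x1,y0,y1,z0,z1:X[(X[:,0]>x0)&(X[:,0]<x1)&(X[:,1]>y0)&(X[:,1]<y1)&(X[:,2]>z0)&(X[:,2]<z1)]
for n in P:
    X,_=cloud(P[n])
    c=reg(X,.6,.9,-.16,.25,.3,.35); 
    print(n)
    if len(c)>20: rect(c,'cross')
    g=reg(X,.3,.7,.1,.3,.115,.145); 
    if len(g)>10: rect(g,'gate top')
    l=reg(X,.5,.68,-.05,.09,.06,.075)
    if len(l)>10: rect(l,'lip')
    b=reg(X,.5,.9,-.2,.25,.012,.024)
    if len(b)>10: rect(b,'base')
    pi=reg(X,.55,.75,-.05,.09,.08,.095)
    if len(pi)>10: rect(pi,'piston')
    for q,a in dict(ret=(.5,.58,-.12,-.03),uni=(.4,.49,-.09,-.01)).items():
        w=reg(X,*a,.004 if q=='ret' else .01,.05)
        if len(w)>5: rect(w,q)
E
```

```text
top
cross 831 [709.2   0. ] [ 56.1 321.9] 2.8 0.3265
[[673.0, 159.0], [689.0, -162.0], [745.0, -159.0], [729.0, 162.0]]
gate top 309 [569.3 146.5] [ 22.4 200.2] 77.9 0.1339
[[469.0, 157.0], [665.0, 115.0], [670.0, 136.0], [474.0, 178.0]]
lip 150 [601.1  28.8] [89.2 85.5] 82.5 0.0693
[[553.0, -10.0], [638.0, -21.0], [649.0, 67.0], [565.0, 79.0]]
base 2360 [684.2  74.6] [417.4 230.1] 76.3 0.02
[[523.0, -101.0], [746.0, -155.0], [846.0, 250.0], [622.0, 305.0]]
piston 235 [648.2  22.9] [51.4 52.8] 0.9 0.0857
[[622.0, 49.0], [623.0, -4.0], [674.0, -3.0], [673.0, 50.0]]
ret 211 [540.6 -75.5] [77.3 88.9] 0.7 0.0062
[[501.0, -32.0], [502.0, -120.0], [580.0, -120.0], [579.0, -31.0]]
uni 94 [453.6 -43. ] [29.7 32.3] 33.9 0.0287
[[432.0, -38.0], [450.0, -65.0], [475.0, -48.0], [457.0, -21.0]]
side
cross 1705 [ 7.073e+02 -4.000e-01] [ 79.5 320.5] 7.2 0.3273
[[648.0, 154.0], [688.0, -164.0], [767.0, -154.0], [727.0, 164.0]]
gate top 647 [567.  148.7] [ 22.6 201.1] 73.8 0.1293
[[467.0, 166.0], [660.0, 110.0], [667.0, 131.0], [474.0, 188.0]]
lip 281 [611.1  26.1] [ 90.4 114.7] 82.9 0.0685
[[549.0, -12.0], [662.0, -26.0], [674.0, 64.0], [560.0, 78.0]]
base 2480 [711.9  68.3] [420.1 297.4] 79.9 0.021
[[529.0, -113.0], [822.0, -164.0], [895.0, 249.0], [602.0, 301.0]]
piston 234 [643.9  21.7] [53.8 50.9] 27.3 0.0861
[[608.0, 32.0], [632.0, -13.0], [679.0, 11.0], [656.0, 57.0]]
ret 184 [537.9 -73. ] [85.3 76. ] 86.5 0.0065
[[497.0, -113.0], [573.0, -118.0], [578.0, -33.0], [503.0, -28.0]]
uni 159 [448.8 -46.9] [31.1 29.6] 65.2 0.0256
[[429.0, -55.0], [456.0, -67.0], [469.0, -39.0], [442.0, -27.0]]
```

```bash
python3 - <<'E'
from h import *
reg=lambda X,x0,x1,y0,y1,z0,z1:X[(X[:,0]>x0)&(X[:,0]<x1)&(X[:,1]>y0)&(X[:,1]<y1)&(X[:,2]>z0)&(X[:,2]<z1)]
def rect(X,l):
    r=cv2.minAreaRect((X[:,:2]*1000).astype(np.float32)); print(l,len(X),np.round(r[0],1),np.round(r[1],1),round(r[2],1),np.round(cv2.boxPoints(r)).tolist())
def front(X,l):  # front edge: min x per y-bin, line fit
    b=np.round(X[:,1]/.006).astype(int); F=np.array([X[b==k][X[b==k][:,0].argmin()] for k in np.unique(b)])
    v=cv2.fitLine((F[:,:2]*1000).astype(np.float32),cv2.DIST_HUBER,0,.01,.01).ravel(); s=np.sign(v[1])
    print(l,len(F),'yaw',round(np.degrees(-np.arctan2(v[0]*s,v[1]*s)),2),'x at y=22',round(v[2]+(22-v[3])*v[0]/v[1],1))
for n in ['top','side']:
    p=cam(n); X,_=cloud(p); print(n)
    for q in ['press','carriage','gate','seal_ring']:
        r=env.outline_of(p,q)
        if not r: print('no',q);continue
        C,_=cloud(p,r[0]['region']); print(q,r[0]['confidence'],len(C))
        if q=='press':
            h=np.histogram(C[:,2],bins=np.arange(0,.36,.02)); print(h[0])
            c=C[(C[:,2]>.30)&(C[:,2]<.335)&(C[:,1]>-.14)&(C[:,1]<.13)]; front(c,'cross')
            rect(C[(C[:,2]>.31)&(C[:,2]<.335)],'cr')
        if q=='gate':
            c=C[(C[:,2]>.05)&(C[:,2]<.14)]; rect(c,'gate')
            v=cv2.fitLine((c[:,:2]*1000).astype(np.float32),cv2.DIST_HUBER,0,.01,.01).ravel(); print(v, 'xrange',np.percentile(c[:,0],[1,99]))
        if q=='seal_ring': c=C[C[:,2]<.012]; rect(c,'seal')
    l=reg(X,.52,.6,-.03,.08,.045,.073); front(l,'lip'); rect(l,'lip')
    m=reg(X,.45,.75,.1,.25,.05,.15); rect(m,'hinge/gate')
    m=reg(X,.5,.75,.1,.2,.139,.16); 
    if len(m)>3: rect(m,'post')
E
```

```text
top
press 0.82 11145
[1194 2756  367  285  102   88  361  132   99   57   49    0    0   41
  230  271  464]
cross 45 yaw -7.43 x at y=22 707.4
cr 492 [709.6 -12.1] [ 56.  345.4] 3.1 [[672.0, 159.0], [691.0, -186.0], [747.0, -183.0], [728.0, 162.0]]
carriage 0.64 520
gate 0.89 438
gate 419 [563.9 150.2] [ 16.1 188.4] 74.0 [[471.0, 168.0], [652.0, 116.0], [657.0, 132.0], [476.0, 184.0]]
[ 9.6991056e-01 -2.4346139e-01  5.6074017e+02  1.4783261e+02] xrange [0.47328137 0.64971765]
no seal_ring
lip 16 yaw -7.53 x at y=22 557.4
lip 171 [577.8  31.9] [89.3 38.6] 82.3 [[553.0, -10.0], [591.0, -15.0], [603.0, 74.0], [565.0, 79.0]]
hinge/gate 617 [611.  143.5] [ 49.5 280.9] 85.7 [[469.0, 129.0], [749.0, 108.0], [753.0, 158.0], [473.0, 179.0]]
post 67 [630.5 141. ] [ 39.2 240.1] 88.5 [[510.0, 125.0], [750.0, 118.0], [751.0, 157.0], [511.0, 164.0]]
side
no press
carriage 0.63 1074
gate 0.92 2205
gate 2100 [567.7 148.7] [ 25.2 201.6] 74.4 [[467.0, 164.0], [661.0, 110.0], [668.0, 134.0], [474.0, 188.0]]
[ 9.6864861e-01 -2.4843483e-01  5.5847876e+02  1.4797031e+02] xrange [0.47076734 0.65692211]
no seal_ring
lip 16 yaw -7.51 x at y=22 553.7
lip 327 [574.4  30.8] [95.3 40.2] 81.3 [[547.0, -13.0], [587.0, -19.0], [602.0, 75.0], [562.0, 81.0]]
hinge/gate 2559 [609.3 141.7] [ 53.4 284.1] 85.9 [[466.0, 125.0], [749.0, 105.0], [753.0, 158.0], [470.0, 179.0]]
post 120 [639.4 140.2] [ 44.9 222.8] 87.4 [[527.0, 123.0], [750.0, 113.0], [752.0, 158.0], [529.0, 168.0]]
```

```bash
python3 - <<'E'
from station import env
o=env.observe()
for k in ['time_s','tool_pos','tcp_rot','joint_pos','wrist_force','grip_width']: print(k,o[k])
E
```

```text
time_s 2.1
tool_pos [0.26428362 0.59385696 0.20994062]
tcp_rot [ 3.14152643e+00 -1.89434398e-05  2.72285597e+00]
joint_pos [-0.88881342  0.50085768 -0.42702557  1.55039488  0.2208199   1.13830285
 -0.21031256]
wrist_force [ 0.59020023  0.3782741  -0.25821263]
grip_width 0.08540561913112305
```

Request:
servo_tool --moves "0 0 0 0; 0 0 0 0" --gripper 0

```text
time_s: 2.3
tool_pos: [0.2643, 0.5938, 0.2099]
tcp_rot: [-3.142, -0.0, 2.723]
wrist_force: [0.0, -1.2, 0.3]
grip_width: 0.0591
gripper_force: 0.0
```

Request:
servo_tool --moves "40 -90 20 0.05; 80 -180 20 0.1; 120 -275 20 0.15; 160 -365 20 0.2; 200 -460 20 0.25; 242 -553 20 0.29; 242 -553 20 0.29; 242 -553 20 0.29; 242 -553 20 0.29; 242 -553 20 0.29; 242 -553 20 0.29; 242 -553 20 0.29; 242 -553 20 0.29; 242 -553 20 0.29; 242 -553 20 0.29; 242 -553 20 0.29" --gripper 0

```text
time_s: 3.9
tool_pos: [0.5058, 0.0429, 0.2299]
tcp_rot: [3.141, -0.0, 3.016]
wrist_force: [-0.5, 1.0, 0.3]
grip_width: 0.0001
gripper_force: 0.0
```

Request:
servo_tool --moves "0 -2 -45 0; 0 -2 -90 0; 0 -2 -135 0; 0 -2 -165 0; 0 -2 -182 0; 0 -2 -182 0; 0 -2 -182 0; 0 -2 -182 0"

```text
time_s: 4.7
tool_pos: [0.5075, 0.0397, 0.0493]
tcp_rot: [3.141, 0.002, 3.014]
wrist_force: [1.1, 0.6, -0.3]
grip_width: -0.0001
gripper_force: 0.0
```

```bash
python3 - <<'E'
from h import *
p=cam('side'); cv2.imwrite('pics/side1.png',cv2.resize(cv2.cvtColor(p['pixels'][120:300,160:400],cv2.COLOR_RGB2BGR),None,fx=3,fy=3))
o=env.observe();print(o['tool_pos'],o['wrist_force'],o['joint_pos'])
E
```

```text
[0.5075606  0.03947797 0.04942094] [ 0.34054954 -0.60925535  0.64531867] [ 0.00752337  0.45441996 -0.16623646  2.02979768  0.11826011  0.66342898
  1.20756016]
```

View pics/side1.png

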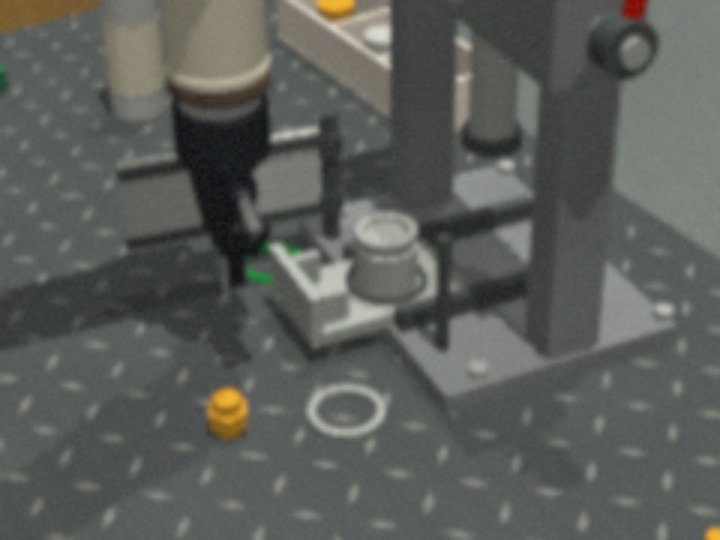

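The shut fingertips, at (235,275) in the crop, stand clear in front of the lip at about the right height. Now I'll push along the press's x.

Request:
servo_tool --moves "8 -1 0 0; 15 -2 0 0; 22 -3 0 0; 26 -3.5 0 0; 30 -4 0 0; 33 -4.5 0 0; 36 -5 0 0; 39 -5 0 0; 42 -5.5 0 0; 45 -6 0 0; 48 -6.5 0 0; 51 -7 0 0; 54 -7 0 0; 58 -7.5 0 0; 62 -8 0 0; 66 -8.5 0 0; 70 -9 0 0; 73 -9.5 0 0; 75 -10 0 0; 76 -10 0 0"

```text
time_s: 6.75
tool_pos: [0.5826, 0.0288, 0.0479]
tcp_rot: [3.141, 0.0, 3.013]
wrist_force: [-3.3, 1.0, 0.2]
grip_width: -0.0002
gripper_force: 1.4
```

```bash
python3 - <<'E'
from h import *
for n in ['top','side']:
    p=cam(n); print([(np.round(a['point'],3),a['confidence']) for a in env.search_frame(p,'piston')[:2]])
    X,_=cloud(p); m=X[(X[:,0]>.6)&(X[:,0]<.8)&(X[:,1]>-.04)&(X[:,1]<.08)&(X[:,2]>.08)&(X[:,2]<.092)]
    print(len(m),cv2.minEnclosingCircle((m[:,:2]*1000).astype(np.float32)) if len(m)>3 else '')
E
```

```text
[]
0 
[(array([0.67 , 0.01 , 0.072]), 0.59), (array([0.623, 0.459, 0.091]), 0.36)]
224 ((678.8363037109375, 18.71576499938965), 28.63426971435547)
```

Request:
servo_tool --moves "2 0 0 0; 5 -0.5 0 0; 9 -1 0 0; 13 -1.5 0 0; 17 -2 0 0; 21 -2.5 0 0; 25 -3 0 0; 29 -3.5 0 0; 33 -4 0 0; 37 -5 0 0; 41 -5.5 0 0; 45 -6 0 0; 48 -6.5 0 0; 51 -7 0 0; 53 -7 0 0; 55 -7 0 0; 57 -7.5 0 0; 58 -7.5 0 0; 59 -7.5 0 0; 60 -8 0 0"

```text
time_s: 8.95
tool_pos: [0.6423, 0.0209, 0.0479]
tcp_rot: [3.142, -0.0, 3.013]
wrist_force: [-2.1, -0.2, 1.6]
grip_width: -0.0002
gripper_force: 1.6
```

Request:
servo_tool --moves "1 0 0 0; 2 0 0 0; 3 -0.5 0 0; 4 -0.5 0 0; 5 -0.5 0 0; 5 -0.5 0 0"

```text
time_s: 9.55
tool_pos: [0.6476, 0.0202, 0.0479]
tcp_rot: [-3.142, 0.0, 3.013]
wrist_force: [-1.6, -1.0, 1.3]
grip_width: -0.0001
gripper_force: 1.3
```

Request:
servo_tool --moves "1 0 0 0; 2 0 0 0; 3 -0.5 0 0; 4 -0.5 0 0; 5 -0.5 0 0; 5 -0.5 0 0"

```text
time_s: 10.15
tool_pos: [0.6485, 0.0201, 0.0476]
tcp_rot: [-3.14, -0.007, 3.013]
wrist_force: [-12.4, -0.9, 9.5]
grip_width: 0.0
gripper_force: 8.0
```

The carriage hit its stop and the force rose to 12 N. Now I'll retreat and move to the gate's outer side.

Request:
servo_tool --moves "-15 2 0 0; -40 5 0 0; -70 9 0 0; -85 11 0 0; -85 11 45 0; -85 11 90 0; -85 11 135 0; -85 11 182 0; -85 11 182 0.15; -90 20 182 0.3; -95 60 182 0.44; -100 100 182 0.58; -105 140 182 0.72; -110 180 182 0.86; -110 205 182 1.0; -110 205 182 1.15; -110 205 182 1.3; -110 205 182 1.45; -110 205 182 1.45; -110 205 182 1.45"

```text
time_s: 12.15
tool_pos: [0.543, 0.2251, 0.2302]
tcp_rot: [-3.141, 0.001, -1.825]
wrist_force: [-0.2, -0.0, 0.7]
grip_width: -0.0001
gripper_force: 0.0
```

```bash
python3 - <<'E'
from h import *
reg=lambda X,x0,x1,y0,y1,z0,z1:X[(X[:,0]>x0)&(X[:,0]<x1)&(X[:,1]>y0)&(X[:,1]<y1)&(X[:,2]>z0)&(X[:,2]<z1)]
p=cam('side'); cv2.imwrite('pics/side2.png',cv2.resize(cv2.cvtColor(p['pixels'][120:300,160:400],cv2.COLOR_RGB2BGR),None,fx=3,fy=3))
X,_=cloud(p)
m=reg(X,.6,.85,-.06,.08,.08,.092); print(cv2.minEnclosingCircle((m[:,:2]*1000).astype(np.float32)))
l=reg(X,.6,.7,-.04,.08,.045,.073); r=cv2.minAreaRect((l[:,:2]*1000).astype(np.float32)); print(cv2.boxPoints(r))
r=env.outline_of(p,'gate')
if r:
    c,_=cloud(p,r[0]['region']); c=c[(c[:,2]>.05)&(c[:,2]<.14)]
    print(cv2.fitLine((c[:,:2]*1000).astype(np.float32),cv2.DIST_HUBER,0,.01,.01).ravel())
o=env.observe();print(o['tool_pos'],o['tcp_rot'],o['joint_pos'])
E
```

```text
((745.0887451171875, 9.113814353942871), 30.428136825561523)
[[647.5762   -26.47203 ]
 [688.9082   -30.955048]
 [698.8779    60.96248 ]
 [657.5459    65.445496]]Traceback (most recent call last):
  File "<stdin>", line 10, in <module>
cv2.error: OpenCV(4.12.0) /io/opencv/modules/imgproc/src/linefit.cpp:50: error: (-215:Assertion failed) count > 0 in function 'fitLine2D_wods'
```

View pics/side2.png

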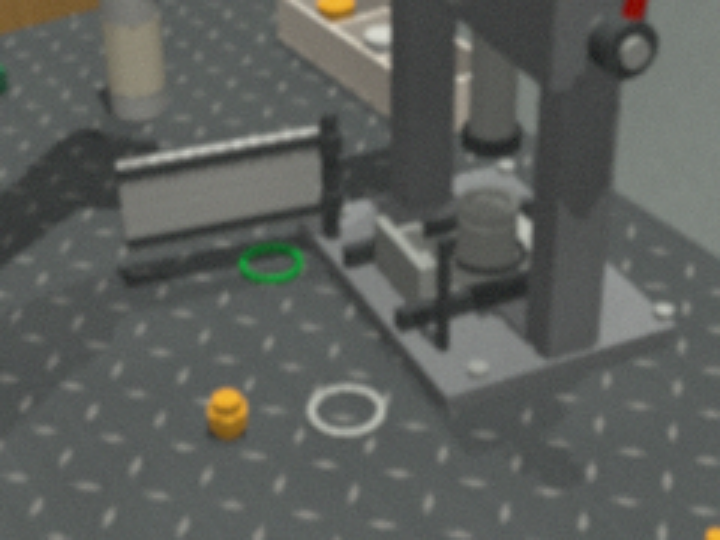

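The carriage is home and the piston stands at about (0.745, 0.009), under the ram. The gate at (120–330, 200 in the crop) is still open. I'll lower the tool and compute the arc.

Request:
servo_tool --moves "0 0 -45 0; 0 0 -90 0; 0 0 -130 0; 0 0 -150 0; 0 0 -155 0; 0 0 -155 0"

```text
time_s: 12.85
tool_pos: [0.5422, 0.225, 0.0746]
tcp_rot: [3.141, -0.0, -1.821]
wrist_force: [-0.1, -0.9, 0.8]
grip_width: -0.0
gripper_force: 0.0
```

```bash
python3 - <<'E'
from h import *
o=env.observe();p0=np.array(o['tool_pos']);print(p0,o['tcp_rot'],o['joint_pos'])
H=np.array([.654,.127]);ref=np.array([.543,.225])
for th in np.arange(1.69,-.01,-.13):
    f=np.radians(-97.5)-th; d=np.array([np.cos(f),np.sin(f)]); n=np.array([np.sin(f),-np.cos(f)])
    print(round(th,2),np.round((H+.132*d+.010*n-ref)*1000,1),round(1.69-th,2))
E
```

```text
[0.54215514 0.22495513 0.07460901] [ 3.14083671e+00 -3.53703052e-04 -1.82133478e+00] [-0.09092313  0.56426674 -0.45439372  1.81576055  0.32161315  0.83581804
  2.18866828]
1.69 [-14.4 -55.6] 0.0
1.56 [-18.9 -72.3] 0.13
1.43 [-21.1 -89.3] 0.26
1.3 [ -21.1 -106.5] 0.39
1.17 [ -18.9 -123.6] 0.52
1.04 [ -14.5 -140.2] 0.65
0.91 [  -8.  -156.1] 0.78
0.78 [   0.6 -171. ] 0.91
0.65 [  11.  -184.7] 1.04
0.52 [  23.1 -197. ] 1.17
0.39 [  36.6 -207.5] 1.3
0.26 [  51.5 -216.2] 1.43
0.13 [  67.3 -223. ] 1.56
0.0 [  83.9 -227.6] 1.69
```

Request:
servo_tool --moves "0 0 0 -0.15; 0 0 0 -0.3; 0 0 0 -0.45; 0 0 0 -0.6; 0 0 0 -0.75; 0 0 0 -0.9; 0 0 0 -1.05; 0 0 0 -1.2; 0 0 0 -1.35; 0 0 0 -1.5; 0 0 0 -1.65; 0 0 0 -1.8; 0 0 0 -1.95; 0 0 0 -2.1; 0 0 0 -2.25; 0 0 0 -2.4; 0 0 0 -2.55; 0 0 0 -2.7; 0 0 0 -2.85; 0 0 0 -3"

```text
time_s: 14.85
tool_pos: [0.5438, 0.2266, 0.0774]
tcp_rot: [3.139, -0.004, 1.457]
wrist_force: [-0.6, 0.7, 0.1]
grip_width: -0.0002
gripper_force: 0.0
```

Request:
servo_tool --moves "-3 -10 0 -0.14; -6 -22 0 -0.14; -9 -34 0 -0.14; -12 -45 0 -0.14; -14 -52 0 -0.14; -15 -56 0 -0.14; -15 -56 0 -0.14"

```text
time_s: 15.55
tool_pos: [0.5274, 0.1681, 0.0751]
tcp_rot: [3.142, -0.0, 1.322]
wrist_force: [-0.3, -0.6, 0.2]
grip_width: 0.0002
gripper_force: 0.0
```

Request:
servo_tool --moves "-2 -8 0 0.06; -4 -16 0 0.13; -5 -25 0 0.2; -6 -33.5 0 0.26; -6 -42 0 0.33; -6 -50.5 0 0.39; -5 -59 0 0.46; -4 -67.5 0 0.52; -2 -76 0 0.59; 0.5 -84 0 0.65; 4 -92 0 0.72; 7 -100 0 0.78; 7 -100 0 0.78"

```text
time_s: 16.85
tool_pos: [0.5347, 0.068, 0.0749]
tcp_rot: [3.142, 0.0, 2.102]
wrist_force: [0.0, 0.2, 0.8]
grip_width: -0.0003
gripper_force: 0.0
```

```bash
python3 - <<'E'
from h import *
p=cam('side'); cv2.imwrite('pics/side3.png',cv2.resize(cv2.cvtColor(p['pixels'][120:300,160:400],cv2.COLOR_RGB2BGR),None,fx=3,fy=3))
o=env.observe();print(o['tool_pos'],o['tcp_rot'],o['joint_pos'],o['wrist_force'])
E
```

```text
[0.53449518 0.06858068 0.07483495] [-3.14159093e+00 -1.77899007e-05  2.10091221e+00] [-0.28699872  0.4516655   0.13502653  1.95283499 -0.08702616  0.74256927
  0.42893347] [ 0.3619339  -0.3988306   0.02822681]
```

View pics/side3.png

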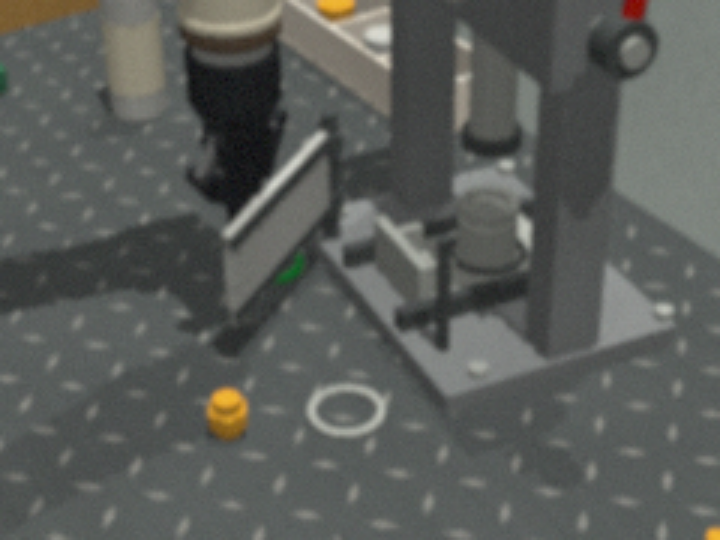

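The gate turns along with the fingers, which are behind it at (240,190). I'll carry on.

Request:
servo_tool --moves "4 -7.5 0 0.06; 8.5 -15 0 0.13; 13.5 -22 0 0.2; 19 -28.5 0 0.26; 25 -35 0 0.33; 31 -41 0 0.39; 37.5 -46.5 0 0.46; 44.5 -51.5 0 0.52; 52 -56 0 0.59; 59.5 -60 0 0.65; 67.5 -64 0 0.72; 75.5 -67 0 0.78; 81 -68.5 0 0.83; 86 -70 0 0.87; 89 -71 0 0.91; 92 -71.5 0 0.91; 92 -71.5 0 0.91"

```text
time_s: 18.6
tool_pos: [0.6234, -0.0022, 0.0749]
tcp_rot: [-3.141, -0.006, 3.011]
wrist_force: [-9.0, -1.4, 10.4]
grip_width: 0.0002
gripper_force: 4.2
```

Request:
servo_tool --moves "2 0 0 0; 2 0 0 0; 2 0 0 0; 0 0 0 0; -10 1 0 0; -40 5 0 0; -80 10 0 0; -80 10 45 0; -80 10 90 0; -80 10 135 0; -80 10 135 0; -80 10 135 0"

```text
time_s: 19.8
tool_pos: [0.547, 0.008, 0.2111]
tcp_rot: [3.141, 0.003, 3.013]
wrist_force: [-0.4, 0.3, -0.8]
grip_width: -0.0005
gripper_force: 0.0
```

```bash
python3 - <<'E'
from h import *
p=cam('side'); cv2.imwrite('pics/side4.png',cv2.resize(cv2.cvtColor(p['pixels'][120:300,160:400],cv2.COLOR_RGB2BGR),None,fx=3,fy=3))
X,_=cloud(p)
c=X[(X[:,0]>.58)&(X[:,0]<.665)&(X[:,1]>-.06)&(X[:,1]<.11)&(X[:,2]>.05)&(X[:,2]<.132)]
v=cv2.fitLine((c[:,:2]*1000).astype(np.float32),cv2.DIST_HUBER,0,.01,.01).ravel();print(len(c),v,np.degrees(np.arctan(v[0]/v[1])))
r=env.outline_of(p,'gate')
if r:
    c,_=cloud(p,r[0]['region']); c=c[(c[:,2]>.05)&(c[:,2]<.13)]; print(len(c))
    v=cv2.fitLine((c[:,:2]*1000).astype(np.float32),cv2.DIST_HUBER,0,.01,.01).ravel();print(v,np.degrees(np.arctan(v[0]/v[1])))
print([(np.round(a['point'],3),a['confidence']) for a in env.search_frame(p,'piston')[:2]],env.observe()['time_s'])
E
```

```text
829 [1.2911883e-01 9.9162912e-01 6.3580792e+02 1.8742859e+01] 7.4186764
939
[1.2427395e-01 9.9224794e-01 6.3654822e+02 2.4678982e+01] 7.138829
[(array([ 0.738, -0.002,  0.07 ]), 0.85), (array([0.598, 0.14 , 0.007]), 0.53)] 19.95
```

View pics/side4.png

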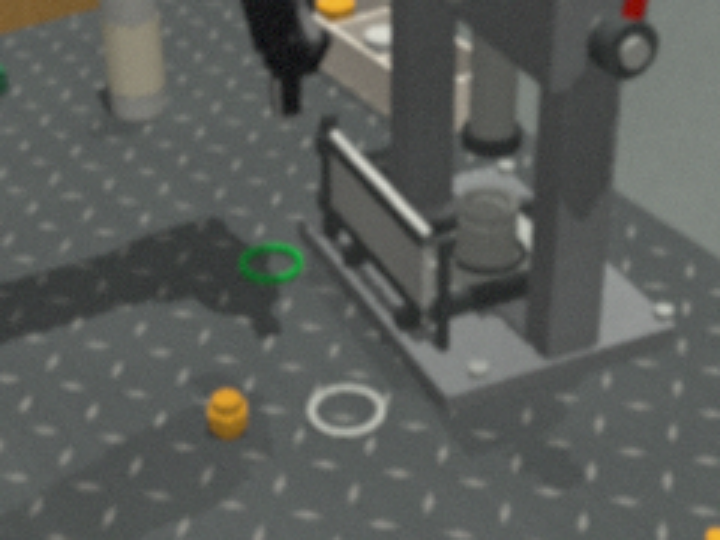

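The gate lies against its stop at (435,300), 7.3° measured against a press yaw of 7.5°. The piston stands under the ram at (488,225), the bystanders haven't moved, and the arm is clear.

```bash
python3 -c "
from station import env
print(env.job_done())"
```

```text
the job is handed in; nothing more can be done
None
```

The carriage is home under the ram with the piston standing in its seat, the gate is shut against its stop, and the job was handed in at about 20 s; no verdict came back.

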